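# Check both springs of a laser levelling mount

### The arm

A 6-joint arm with a two-finger parallel gripper is mounted at the origin on the work surface. World frame = base frame: x ahead of the robot, y to its left, z up, the work surface at z = 0. Lengths are in mm, angles in degrees, forces in N, time in s.
With the tool pointing down it reaches from about 300 to 750 mm from the base axis. Payload 8.5 kg.
Tool frame: the origin (TCP) lies midway between the tips of the shut fingers; the grasp point (between the pads) lies 19 mm behind it; x points along the fingers, y is the direction in which the jaws open and shut, and the axes are right-handed (so a half turn about x gives the same grasp; the last joint's range is limited). The gripper opens to 85 mm and grips with 20 to 120 N. Pads are 22 mm wide; open, the fingers measure 114 mm over their backs; the gripper's body (76 mm by 85 mm) begins 54 mm behind the grasp point. The pads swing forward as they close: fully open they stand 13 mm farther back than shut.
Start: joints at [57.393, 21.807, 74.336, -0, 83.858, -12.336], TCP at [190.546, 515.919, 231.322] pointing down, gripper open.
Joint ranges: [-178.18, 178.18], [-50.72, 133.34], [12.68, 142.11], [-81.47, 261.47], [9.98, 163.14], [-165.26, 165.26]. Speed limits (degrees/s): [136.94, 136.94, 180, 180, 180, 180].

### API

Orientations are given as a 3x3 rotation matrix whose columns are the frame's x, y, z axes.
In Python, from plant import r, cams gives the robot as it stands.
- The arm moves only by the tool arm_command, never from a script. Its argument "targets" is a list of rows, each a list of 5 numbers: the shift along the tool's x, y, z in units of 10 cm (1.0 is 10 cm), then the turn about the tool's x in units of pi rad (1.0 is pi rad), then the opening, from 0 (shut) to 1 (fully open). In form: [[tx, ty, tz, turn, jaw], ...]. A call has 1 to 20 rows; each row shifts and turns the commanded pose from where the row before left it, along the tool's axes as they then stand; what a row does not reach is not made up. A row lasts 1/8 s, in which the tool goes at most 62.5 mm and 10.7 degrees, less where a joint would pass 70% of its speed; a pose out of reach is approached as far as the arm can. A call with a number of a shift or a turn outside -1 to 1 is refused whole. A call with a gripper value outside its range is refused whole. The fingers move at their own pace and stop on an object; the grip force is fixed at half the most. Time passes only in rows, so rows that do not move let the fingers close. It gives the time, the measured TCP pose, the force and the opening at its end, in the units of the state.
- r.state(): the state, without advancing time (a new reading comes with each control period).
- cams.grab_frame(name): name is "scene" or "top" or "wrist"; returns a dict with "frame" (420x560x3 uint8, red, green, blue), "fov_y" (degrees; the focal length in pixels is half the picture's height over the tangent of half this angle, whatever the lens; pixels are square), "cx", "cy" (the principal point, pixels), "rvec" (rotation vector, rad) and "tvec" (3), from world to camera coordinates, as OpenCV has them; the wrist camera has in their place "hand_eye" (4x4, takes a point from camera to tool coordinates, whose origin is the TCP and whose axes are the tool frame's). Camera axes: x right, y down, z forward; pixel columns grow to the right and rows downward; lengths in mm; the calibration is good to about 2 mm. The wrist camera is an equidistant fisheye: a pixel r from the principal point sees the ray r / f radians off the axis. A picture is of the moment at which its call begins: read the wrist's pose just before it. There is no depth.
- r.job_done(): hands the job in, once; it reports no verdict.
Trained networks look in the newest picture that a camera, given by its name, has taken for a name from the list of things; names that differ only in an ending like _2 or _b are one class to them, and where a whole thing is asked for, a point or a joint stands for the part that bears it (a point fixed in the world has none). Each returns a list of dicts, best first, with "conf" (0 to 1); they miss things now and then, are a little off and sometimes report something else, mostly with a low value. They report only what shows in the picture. A call takes as long as a camera call.
- cams.search_frame(query, camera): "box" ([left, top, right, bottom] in pixels, round what is visible of it).
The state is a dict: "clock": time; "q": joint angles; "joint_vel": joint speeds; "effort": joint torques, N m; "tcp_pos": TCP position; "orientation": TCP orientation; "contact_force": force on the tool from outside, world axes, zero at the start; "torque": the same for the moment, N m; "finger_gap": opening from 0.0 (shut) to 1.0 (fully open).
Only numpy, scipy, OpenCV 4.12 (cv2) and the standard library are available. Lean on these libraries where they do the work, as an engineer would, in place of code of your own. Each camera call takes 0.05 s, during which the arm holds its last target.

### The job

Check the springs of the laser levelling mount before it is used. With a fingertip press down the domed pad on the plate's left corner (left as the robot sees it) until its pointer is level with the set mark on its scale, keep it there for about a second and let it spring back up; then do the same with the right corner and its own mark. Never let a pointer run well past its mark, do not pry the plate up or shift the marks, and leave the loose things around it where they are.

Things in the scene. Friction and masses are not known exactly. Their poses are not given: they have to be found in the camera images.
- mount: Levelling mount, bolted to the bench. Origin on the bench half-way between the two sprung corners; x points away from the pivot corner (roughly away from the robot), y to the left corner. On a V-shaped dark base (12 mm high) floats a level square aluminium plate, 111 mm a side, top at 70 mm, with a grey round laser head (42 mm across, 34 mm high) on its middle. White scale plates 88 mm high.
- pivot (a point): Ball pivot under the plate's near corner, 66 mm above the bench. The plate tilts about it; a coil spring carries each of the left and right corners. A needle pointer runs from each of these corners diagonally outwards to a white upright scale plate.
- pad_left: Domed steel press pad (26 mm across) on the left sprung corner (left as the robot sees it), where to press; origin on the dome's top, 85 mm from the pivot, 80 mm above the bench at rest. Pressed straight down, it sinks the left pointer and hardly moves the right one; the force grows evenly from 0 to about 9 N at 22 mm of sink, and it springs back when let go.
- pad_right: The same on the right sprung corner (right as the robot sees it); works only the right pointer.
- pointer_left (a point): Tip of the left needle pointer, 190 mm from the pivot on the line through the left dome, so it sinks 2.24 times as far as the dome (about 66 mm above the bench at rest).
- pointer_right (a point): Tip of the right needle pointer, likewise 190 mm from the pivot through the right dome.
- index_left (a point): The set mark of the left scale: mid-height of the 6 mm thick nib of a small black clip (16 mm wide, 12 mm high) on the white scale plate, just beyond the pointer's tip. The clip is set anew every time, 18 to 36 mm below the resting pointer.
- index_right (a point): The set mark of the right scale, of the same make, set independently.
- tilt_left (a joint): Tilt of the plate by which the left corner sinks, rad: 0 at rest, positive as the left corner is pressed down, stop at 0.28; left pointer sinks 190 mm x sin of it.
- tilt_right (a joint): The same for the right corner.
- screwdriver: Loose screwdriver, 170 mm, lying left of the mount, origin under its middle. Leave alone.
- junction_box: Loose open white junction box, 66 x 66 x 42 mm, right of the mount, origin under its centre. Leave alone.
- coupler: Loose black coupler block, 36 x 30 x 26 mm, behind the plate between the two pointers, origin under its centre. Leave alone.
- tape: Loose grey tape measure, 66 x 34 x 62 mm, to one side of the mount, origin under its centre. Leave alone.
- offcut: Loose wood offcut, 100 x 45 x 30 mm, to one side of the mount, origin under its centre. Leave alone.
- jar: Loose clear jar with grey cap, 60 mm across, 75 mm high, to one side of the mount, origin under its centre. Leave alone.
- trunking: Loose piece of grey trunking, 120 x 40 x 40 mm, to the other side, origin under its centre. Leave alone.

How it is judged:
By the outcome, as a careful person would: the job done as asked, in the order asked, and still so for the second after the job is handed in, with the robot touching nothing.
It also fails if it takes over 51 s, if anything falls off the work surface, if the arm or the gripper's body presses on something with over 40 N, if the wrist force passes 120 N, or if a joint passes its speed limit or range.

## Working session

There is one attempt and no reset: what is moved stays moved. The work goes in short steps, Python scripts to look and compute and a tool call to move; the robot and the scene stay as the last step left them, time stands still between calls to the robot, and variables do not carry over. Pictures are saved under pics/ and viewed, and the job is handed in when it is done.

Besides the shell and the picture viewer there is one more tool, called after "Request:" by a JSON object that holds its "name" and its "arguments". arm_command: Moves the arm, as the interface text tells. Its arguments: {"type":"object","properties":{"targets":{"type":"array","items":{"type":"array","items":{"type":"number"}}}},"required":["targets"]}

```bash
ls; mkdir -p pics; python3 - <<'E'
from plant import r,cams
import cv2,numpy as np,pickle
d={}
for n in ["scene","top","wrist"]:
    s=r.state();f=cams.grab_frame(n);d[n]=(f,s)
    cv2.imwrite(f"pics/{n}0.png",cv2.cvtColor(f["frame"],cv2.COLOR_RGB2BGR))
    print(n,{k:v for k,v in f.items() if k!="frame"})
    for q in ["pad_left","pointer_left","index_left","mount","pad_right","index_right"]:
        if n!="wrist": print(q,[(b["conf"],np.round(b["box"],1)) for b in cams.search_frame(q,n)[:2]])
pickle.dump(d,open("d0.pkl","wb"))
print(r.state())
E
```

```text
pics
scene {'fov_y': 49.09857025555169, 'cx': 283.05957630845995, 'cy': 212.11340675351673, 'rvec': array([ 2.30334694,  0.67555116, -0.29098397]), 'tvec': array([-482.97697672, -168.11508116, 1411.35807001])}
pad_left [(0.44, array([306.4, 170. , 316.1, 179.9]))]
pointer_left [(0.64, array([273.4, 171.9, 350.4, 225.7]))]
index_left []
mount [(0.73, array([271.6, 166.2, 361.5, 255.5]))]
pad_right [(0.59, array([275.5, 189.2, 283.2, 199.5]))]
index_right [(0.4, array([293.4, 167.9, 338.6, 174. ]))]
top {'fov_y': 42.429607503156355, 'cx': 281.3279786677985, 'cy': 206.91191500832062, 'rvec': array([ 2.12703983, -2.16532058,  0.15973574]), 'tvec': array([   7.76852444,  571.30386389, 1488.81767529])}
pad_left [(0.43, array([216.6, 205.8, 229.7, 217.8]))]
pointer_left [(0.76, array([208.3, 189.9, 290.9, 239.7]))]
index_left []
mount [(0.77, array([195.7, 172.2, 306.7, 251.2])), (0.18, array([242.3, 174.7, 258.4, 182.7]))]
pad_right [(0.39, array([256.3, 216.8, 264.6, 224.6]))]
index_right []
wrist {'fov_y': 65.70646984690485, 'cx': 280.17111701983134, 'cy': 212.7945745913009, 'hand_eye': 
[... 431 characters left out ...]
2e-03,
        8.38589840e+01, -1.23367583e+01]), 'joint_vel': array([-0.0289678 ,  0.04468903, -0.07092755,  0.07727197,  0.04723835,
        0.05026615]), 'effort': array([-1.64578767e-03, -4.48271120e+01, -2.31448048e+01, -2.63675111e-04,
        4.76677469e-04,  1.98384775e-08]), 'tcp_pos': array([190.54027951, 515.90503705, 231.3215565 ]), 'orientation': array([[-3.34753118e-05,  3.46459772e-01,  9.38064830e-01],
       [-1.96480766e-05,  9.38064830e-01, -3.46459773e-01],
       [-9.99999999e-01, -3.00290186e-05, -2.45947445e-05]]), 'contact_force': array([-0.26869675,  0.42693637, -0.30659758]), 'torque': array([-0.02981604,  0.05370115,  0.02506034]), 'finger_gap': 1.0013850131125288}
```

```bash
python3 - <<'E'
import cv2
for n,(x,y,w,h) in dict(scene=(215,120,200,150),top=(160,130,200,150)).items():
    i=cv2.imread(f"pics/{n}0.png");cv2.imwrite(f"pics/{n}0z.png",cv2.resize(i[y:y+h,x:x+w],None,fx=4,fy=4,interpolation=cv2.INTER_CUBIC))
E
```

```text
(no output)
```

View pics/scene0z.png

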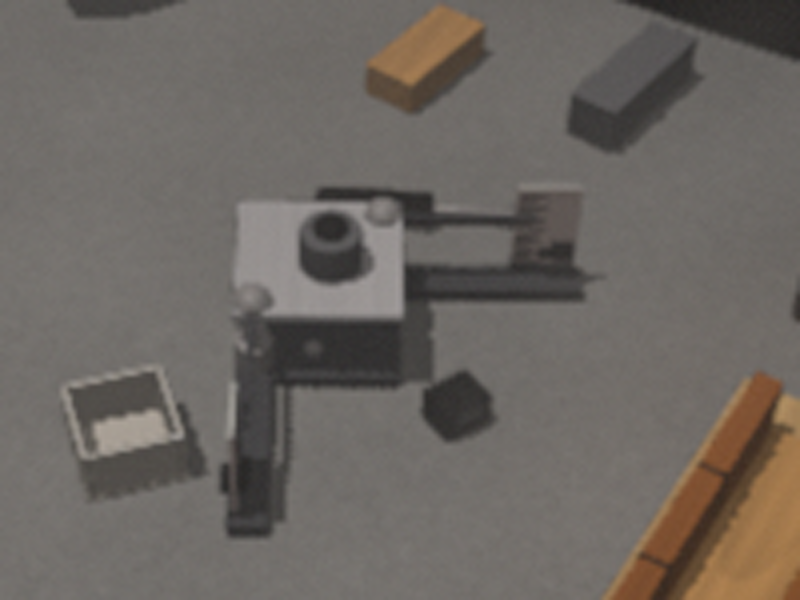

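View pics/top0z.png

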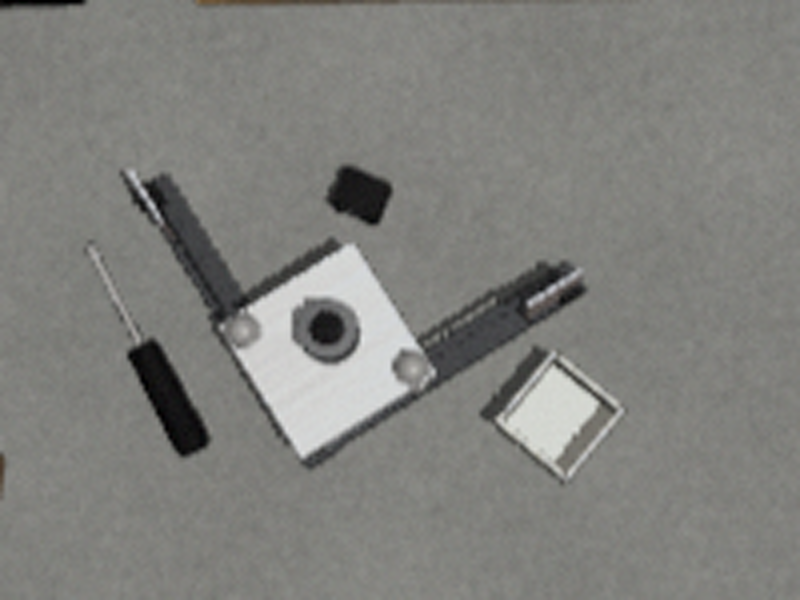

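View pics/wrist0.png

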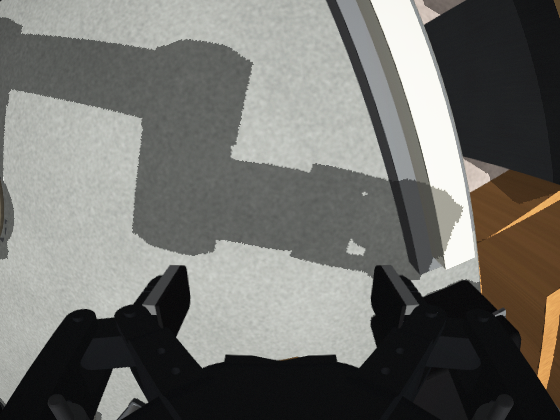

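View pics/scene0.png

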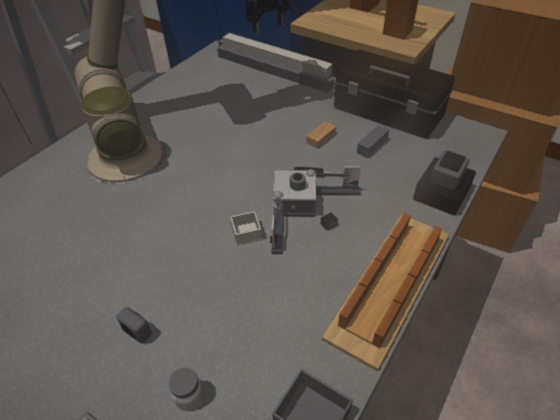

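The top view shows the two domes at about zoom pixels (242,328) and (411,368). The scales stand on the outer sides of the needles, facing inward. Next I triangulate.

```bash
cat > h.py <<'E'
import numpy as np,cv2,pickle
from scipy.optimize import least_squares
def K(f):
    fl=f["frame"].shape[0]/2/np.tan(np.radians(f["fov_y"]/2));return fl
def ray(f,uv,s=None):
    u,v=uv;fl=K(f);x,y=u-f["cx"],v-f["cy"]
    if "hand_eye" in f:
        rr=np.hypot(x,y);th=rr/fl
        d=np.array([x/rr*np.sin(th),y/rr*np.sin(th),np.cos(th)]) if rr>0 else np.array([0,0,1.])
        H=f["hand_eye"];R=s["orientation"];return R@H[:3,3]+s["tcp_pos"],R@H[:3,:3]@d
    R=cv2.Rodrigues(f["rvec"])[0];d=R.T@np.array([x/fl,y/fl,1]);return -R.T@f["tvec"],d/np.linalg.norm(d)
def tri(rays):
    A=np.zeros((3,3));b=np.zeros(3)
    for o,d in rays:
        P=np.eye(3)-np.outer(d,d);A+=P;b+=P@o
    p=np.linalg.solve(A,b);return p,[np.linalg.norm((np.eye(3)-np.outer(d,d))@(p-o)) for o,d in rays]
def atz(ry,z): o,d=ry;return o+d*(z-o[2])/d[2]
def proj(f,p,s=None):
    p=np.asarray(p,float);fl=K(f)
    if "hand_eye" in f:
        H=f["hand_eye"];R=s["orientation"];pt=R.T@(p-s["tcp_pos"]);c=H[:3,:3].T@(pt-H[:3,3])
        th=np.arctan2(np.hypot(c[0],c[1]),c[2]);rr=np.hypot(c[0],c[1]);return np.array([f["cx"]+c[0]/rr*th*fl,f["cy"]+c[1]/rr*th*fl])
    c=cv2.Rodrigues(f["rvec"])[0]@p+f["tvec"];return np.array([f["cx"]+c[0]/c[2]*fl,f["cy"]+c[1]/c[2]*fl])
E
python3 - <<'E'
from h import *
d=pickle.load(open("d0.pkl","rb"));s=d["scene"][0];t=d["top"][0]
S=lambda x,y:ray(s,(215+(x+.5)/4-.5,120+(y+.5)/4-.5));T=lambda x,y:ray(t,(160+(x+.5)/4-.5,130+(y+.5)/4-.5))
np.set_printoptions(precision=1,suppress=True)
for n,a,b in [("padL",(382,208),(242,328)),("padR",(252,296),(411,368)),("boxhead",(330,222),(326,326)),("coupler",(455,400),(360,192)),("scaleLtopouter",(582,185),(125,170)),("scaleLtopinner",(518,186),(158,220))]:
    print(n,tri([S(*a),T(*b)]))
print("padL@78",atz(T(242,328),79),"padR",atz(T(411,368),79),"nearcorner",atz(T(308,458),70))
print("scaleR top far/near",atz(T(583,266),88),atz(T(528,300),88), "L",atz(T(125,170),88),atz(T(158,220),88))
for n,x,y in [("box",560,415),("drv",170,400)]: print(n,atz(T(x,y),20))
E
```

```text
padL (array([556. , 166.8,  77. ]), [np.float64(0.002971112378343159), np.float64(0.002971112378250327)])
padR (array([527. ,  51.1,  74.5]), [np.float64(0.6469352438119103), np.float64(0.6469352438118577)])
boxhead (array([552. , 106.6, 108.2]), [np.float64(0.005989536471751048), np.float64(0.00598953647152282)])
coupler (array([661. ,  87.1,  20.7]), [np.float64(0.8298068126844008), np.float64(0.8298068126843237)])
scaleLtopouter (array([665.2, 245.6,  89.9]), [np.float64(0.8672654237382992), np.float64(0.8672654237382476)])
scaleLtopinner (array([629.5, 222.5,  89.7]), [np.float64(1.0948240111587404), np.float64(1.0948240111587564)])
padL@78 [555.8 166.6  79. ] padR [525.9  50.5  79. ] nearcorner [466.  122.4  70. ]
scaleR top far/near [593.4 -69.   88. ] [570.4 -30.6  88. ] L [666.4 246.4  88. ] [630.8 223.5  88. ]
box [497.4 -53.3  20. ]
drv [513.1 224.6  20. ]
```

Request:
{"name": "arm_command", "arguments": {"targets": [[0, -0.167, 0.386, 0, 0], [0, -0.167, 0.386, 0, 0], [0, -0.167, 0.386, 0, 0], [0, -0.167, 0.386, 0, 0], [0, -0.167, 0.386, 0, 0], [0, -0.167, 0.386, 0, 0], [0, -0.167, 0.386, 0, 0], [0, -0.167, 0.386, 0, 0], [0, -0.167, 0.386, 0, 0], [0, -0.167, 0.386, 0, 0], [0, -0.167, 0.386, 0, 0], [0, -0.167, 0.386, 0, 0]]}}

```text
clock: 2.25
tcp_pos: [556.6, 166.4, 231.4]
orientation: [[0.0, 0.346, 0.938], [0.0, 0.938, -0.346], [-1.0, 0.0, 0.0]]
contact_force: [0.3, -0.4, -0.1]
finger_gap: -0.002
```

Request:
{"name": "arm_command", "arguments": {"targets": [[0.08, 0, 0, -0.055, 0], [0.08, 0, 0, -0.055, 0], [0.08, 0, 0, -0.055, 0], [0.08, 0, 0, -0.055, 0], [0.08, 0, 0, -0.055, 0], [0.08, 0, 0, -0.055, 0], [0.08, 0, 0, -0.055, 0], [0.08, 0, 0, -0.055, 0], [0.08, 0, 0, -0.055, 0], [0.08, 0, 0, -0.055, 0], [0, 0, 0, 0, 0]]}}

```text
clock: 3.62
tcp_pos: [555.4, 167.4, 150.9]
orientation: [[-0.001, -0.98, 0.197], [-0.0, 0.197, 0.98], [-1.0, 0.001, -0.0]]
contact_force: [1.0, -0.2, -0.0]
finger_gap: 0.002
```

```bash
cat > g.py <<'E'
import sys;from h import *
from plant import r,cams
def grab(n,cam="wrist"):
    s=r.state();f=cams.grab_frame(cam);pickle.dump((f,s),open(f"{n}.pkl","wb"))
    cv2.imwrite(f"pics/{n}.png",cv2.cvtColor(f["frame"],cv2.COLOR_RGB2BGR))
    print(n,round(s["clock"],2),np.round(s["tcp_pos"],1),"yaw",np.round(np.degrees(np.arctan2(s["orientation"][1,2],s["orientation"][0,2])),1),np.round(s["contact_force"],1),np.round(s["q"],0));return f,s
if __name__=="__main__":grab(sys.argv[1],*sys.argv[2:])
E
python3 g.py w1
```

```text
w1 3.62 [555.4 167.4 150.9] yaw 78.6 [ 1.  -0.2 -0. ] [   5.   29.   77.   -0.   75. -164.]
```

View pics/w1.png

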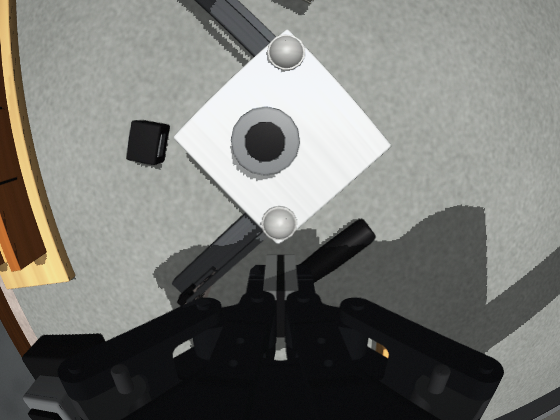

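Image down is +z of the tool, so the gripper hides what lies ahead of it. I'll view both scale faces from between the pointers, with the image x axis running across the two scales.

Request:
{"name": "arm_command", "arguments": {"targets": [[0, -0.328, -0.174, 0, 0], [0, -0.328, -0.174, 0, 0], [0, -0.328, -0.174, 0, 0], [0, -0.328, -0.174, 0, 0], [0, 0, 0, 0.057, 0], [0, 0, 0, 0.057, 0], [0.1, 0, 0, 0.057, 0], [0.1, 0, 0, 0.057, 0], [0.1, 0, 0, 0.057, 0], [0.1, 0, 0, 0.057, 0], [0.1, 0, 0, 0.057, 0], [0.1, 0, 0, 0.057, 0], [0.1, 0, 0, 0.057, 0], [0, 0, 0, 0, 0]]}}

```text
clock: 5.42
tcp_pos: [667.4, 103.3, 81.1]
orientation: [[0.001, 0.296, 0.955], [-0.034, 0.955, -0.296], [-0.999, -0.032, 0.011]]
contact_force: [0.2, 0.1, 0.7]
finger_gap: -0.001
```

```bash
python3 g.py w2
```

```text
w2 5.42 [667.4 103.3  81.1] yaw -17.2 [0.2 0.1 0.7] [ -0.  42.  64.  -2.  74. -73.]
```

View pics/w2.png

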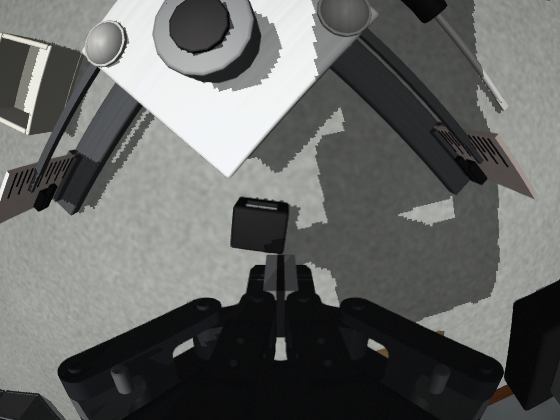

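The view shows both scales, left at about (470,160) and right at about (45,190), with the clips and needles. Zooming in.

```bash
python3 - <<'E'
import cv2
i=cv2.imread("pics/w2.png")
a=cv2.resize(i[130:230,0:100],None,fx=6,fy=6,interpolation=cv2.INTER_CUBIC)
b=cv2.resize(i[105:205,440:540],None,fx=6,fy=6,interpolation=cv2.INTER_CUBIC)
cv2.imwrite("pics/w2L.png",b);cv2.imwrite("pics/w2R.png",a)
E
python3 g.py w3
```

```text
w3 5.47 [667.7 103.4  81.6] yaw -17.1 [-1.   0.7 -0.2] [ -0.  42.  64.  -2.  74. -73.]
```

View pics/w2L.png

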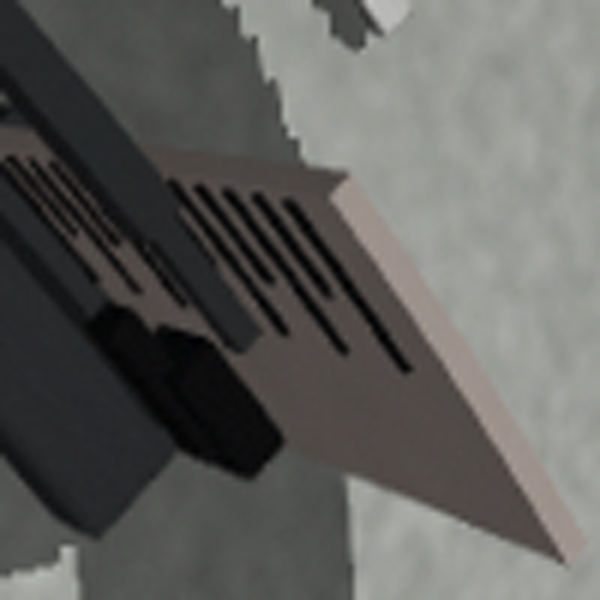

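View pics/w2R.png

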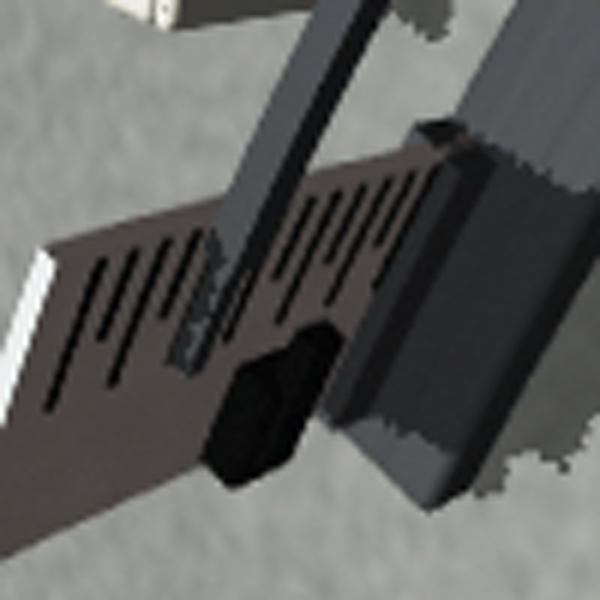

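```bash
cat >> h.py <<'E'
PL=np.array([555.8,166.6]);PR=np.array([525.9,50.5])
m=(PL+PR)/2;yy=(PL-PR)/np.linalg.norm(PL-PR);xx=np.array([yy[1],-yy[0]]);PV=m-xx*60.1
def frame(side):
    e=(xx+yy*(1 if side=="L" else -1))/np.sqrt(2);n=(-xx+yy)/np.sqrt(2) if side=="L" else (-xx-yy)/np.sqrt(2)
    return e,n
def loc(side,p): e,n=frame(side);d=p[:2]-PV;return np.array([d@e,d@n,p[2]])
def wor(side,l): e,n=frame(side);w=PV+e*l[0]+n*l[1];return np.array([w[0],w[1],l[2]])
def onn(side,ry,n0):
    e,n=frame(side);o,d=ry;t=(n0-(o[:2]-PV)@n)/(d[:2]@n);return loc(side,o+d*t)
E
cat > a.py <<'E'
from h import *
np.set_printoptions(precision=1,suppress=True)
f,s=pickle.load(open("w2.pkl","rb"))
print("PV",PV)
Lp=lambda x,y:ray(f,(440+(x+.5)/6-.5,105+(y+.5)/6-.5),s);Rp=lambda x,y:ray(f,((x+.5)/6-.5,130+(y+.5)/6-.5),s)
for side,q,top in [("L",Lp,[(331,190),(566,567)]),("R",Rp,[(55,260),(2,420)])]:
    print(side,"face top@88",[loc(side,atz(q(*p),88)) for p in top])
print("tipL@66",loc("L",atz(Lp(245,340),66)),"tipR",loc("R",atz(Rp(190,368),66)))
w=lambda u,v:ray(f,(u,v),s)
print("padL@79",loc("L",atz(w(344,12),79)),"padR",loc("R",atz(w(106,44),79)))
for n0 in (10,14,18):
  print(n0,"L ticks",[onn("L",Lp(*p),n0) for p in [(405,370),(345,352),(285,333),(185,302),(138,290)]])
  print(n0,"R ticks",[onn("R",Rp(*p),n0) for p in [(47,408),(112,384),(228,340),(282,320)]])
  print(n0,"L clip",[onn("L",Lp(*p),n0) for p in [(283,440),(210,335),(250,478),(125,310),(178,460)]])
  print(n0,"R clip",[onn("R",Rp(*p),n0) for p in [(203,455),(240,370),(235,488),(325,322),(345,345),(290,465)]])
E
python3 a.py
```

```text
PV [482.6 123.5]
L face top@88 [array([176.,   9.,  88.]), array([220.1,   8.8,  88. ])]
R face top@88 [array([175.2,   2.5,  88. ]), array([195.9,   2. ,  88. ])]
tipL@66 [191.5   2.7  66. ] tipR [190.3  -4.7  66. ]
padL@79 [87.6 -2.  79. ] padR [83.5 -8.7 79. ]
10 L ticks [array([199.7,  10. ,  77.2]), array([199.7,  10. ,  67.3]), array([199.6,  10. ,  56.8]), array([199.2,  10. ,  37.1]), array([199.4,  10. ,  26.3])]
10 R ticks [array([207.9,  10. ,  69.8]), array([208.1,  10. ,  58.3]), array([208.1,  10. ,  36.4]), array([208. ,  10. ,  25.3])]
10 L clip [array([220.4,  10. ,  36.4]), array([204.1,  10. ,  37.2]), array([232.6,  10. ,  17.2]), array([204.2,  10. ,  17.4]), array([236.2,  10. ,  -5. ])]
10 R clip [array([230.6,  10. ,  30.2]), array([215.3,  10. ,  30.1]), array([242.1,  10. ,  17.5]), array([211.9,  10. ,  13.6]), array([218.8,  10. ,   4.8]), array([242.8,  10. ,   4.1])]
14 L ticks [array([205.8,  14. ,  68. ]), array([205.8,  14. ,  57.5]), array([205.7,  14. ,  46.3]), array([205.2,  14. ,  25.4]), array([205.5,  14. ,  13.9])]
14 R ticks [array([213.3,  1
[... 401 characters left out ...]
([224.7,  14. ,  -3. ]), array([249.5,  14. ,  -3.7])]
18 L ticks [array([211.9,  18. ,  58.9]), array([211.9,  18. ,  47.7]), array([211.8,  18. ,  35.8]), array([211.3,  18. ,  13.7]), array([211.5,  18. ,   1.5])]
18 R ticks [array([218.8,  18. ,  58.9]), array([219.1,  18. ,  46.7]), array([219.1,  18. ,  23.1]), array([219. ,  18. ,  11.3])]
18 L clip [array([235.2,  18. ,  12.9]), array([216.8,  18. ,  13.8]), array([249. ,  18. ,  -8.7]), array([217. ,  18. ,  -8.5]), array([253. ,  18. , -33.7])]
18 R clip [array([243.2,  18. ,  16.5]), array([226.7,  18. ,  16.5]), array([255.4,  18. ,   2.9]), array([223.1,  18. ,  -1.2]), array([230.6,  18. , -10.7]), array([256.2,  18. , -11.5])]
```

```bash
cat > b.py <<'E'
from h import *; import h
np.set_printoptions(precision=1,suppress=True)
f,s=pickle.load(open("w2.pkl","rb"))
S=111/2**.5
LP=lambda x,y:(440+(x+.5)/6-.5,105+(y+.5)/6-.5);RP=lambda x,y:((x+.5)/6-.5,130+(y+.5)/6-.5)
# local mount coords (x along xx from pivot)
a=1/2**.5
obs=[((85*a,85*a,76),(344,12)),((85*a,-85*a,76),(106,44)),((190*a,190*a,66),LP(245,340)),((190*a,-190*a,66),RP(190,368)),]
def W(p,l):
    c,si=np.cos(p[2]),np.sin(p[2]);return np.array([p[0]+c*l[0]-si*l[1],p[1]+si*l[0]+c*l[1],l[2]])
def res(p,o=obs): return np.concatenate([proj(f,W(p,l),s)-q for l,q in o])
p0=[*PV,np.arctan2(xx[1],xx[0])]
print("init",p0,res(p0).reshape(-1,2))
q=least_squares(res,p0);print(q.x,np.degrees(q.x[2]));print(res(q.x).reshape(-1,2))
h.PV=q.x[:2];h.xx=np.array([np.cos(q.x[2]),np.sin(q.x[2])]);h.yy=np.array([-h.xx[1],h.xx[0]])
print("pads",h.wor("L",(85,0,80)),h.wor("R",(85,0,80)))
f0=np.array(proj(f,W(q.x,(133,0,70)),s));print("far plate corner pred approx",f0)
R=lambda P,x,y:ray(f,P(x,y),s)
for side,P,top in [("L",LP,[(331,190),(566,567)]),("R",RP,[(55,260),(2,420)])]:
    print(side,"face top@88",[loc(side,atz(R(P,*p),88)) for p in top])
for n0 in (5.5,6.5,7.5):
  print(n0,"L ticks",[onn("L",R(LP,*p),n0) for p in [(405,370),(345,352),(285,333),(185,302),(138,290)]])
  print(n0,"R ticks",[onn("R",R(RP,*p),n0) for p in [(47,408),(112,384),(228,340),(282,320)]])
for n0 in (-4,0,3,6.5):
  print(n0,"L clip",[onn("L",R(LP,*p),n0) for p in [(283,440),(210,335),(250,478),(125,310),(178,460)]])
  print(n0,"R clip",[onn("R",R(RP,*p),n0) for p in [(203,455),(240,370),(235,488),(325,322),(345,345),(290,465)]])
E
python3 b.py
python3 - <<'E'
import cv2
i=cv2.imread("pics/w2.png")
b=cv2.convertScaleAbs(cv2.resize(i[145:195,440:490],None,fx=8,fy=8,interpolation=cv2.INTER_CUBIC),alpha=4)
a=cv2.convertScaleAbs(cv2.resize(i[175:225,20:70],None,fx=8,fy=8,interpolation=cv2.INTER_CUBIC),alpha=4)
import numpy as np
cv2.imwrite("pics/w2c.png",np.hstack([b,a]))
E
```

```text
init [np.float64(482.6491060672165), np.float64(123.53886071137143), np.float64(-0.2520592650064129)] [[-2.4 -4.5]
 [-8.6 -5.3]
 [-4.4  1.5]
 [-4.  -5. ]]
[485.1 124.4  -0.2] -13.562354207094428
[[ 2.9 -1.9]
 [-4.9 -0.7]
 [ 0.6  1.8]
 [ 0.6  0.9]]
pads [557.6 168.7  80. ] [529.4  51.8  80. ]
far plate corner pred approx [228.1 170.7]
L face top@88 [array([173.6,   6.8,  88. ]), array([217.7,   6. ,  88. ])]
R face top@88 [array([174.6,   7.7,  88. ]), array([195.3,   7.5,  88. ])]
5.5 L ticks [array([194.1,   5.5,  81.9]), array([194.2,   5.5,  72.3]), array([194. ,   5.5,  62.2]), array([193.6,   5.5,  43.2]), array([193.8,   5.5,  32.6])]
5.5 R ticks [array([193.6,   5.5,  83.4]), array([193.8,   5.5,  72.9]), array([193.8,   5.5,  52.9]), array([193.7,   5.5,  42.8])]
6.5 L ticks [array([195.7,   6.5,  79.6]), array([195.8,   6.5,  69.8]), array([195.6,   6.5,  59.5]), array([195.2,   6.5,  40.2]), array([195.4,   6.5,  29.5])]
6.5 R ticks [array([194.9,   6.5,  82. ]), array([195.1,   6.5,  71.5]), array([195.1,   6.5,  51.3]), array([195.1,   6.5,  41.1])]
7.5 L ticks [array([19
[... 976 characters left out ...]
3 L clip [array([210. ,   3. ,  49.1]), array([194.3,   3. ,  50.5]), array([221.7,   3. ,  30.6]), array([194.5,   3. ,  32.1]), array([225.2,   3. ,   9.6])]
3 R clip [array([210.,   3.,  52.]), array([196.7,   3. ,  51.6]), array([219.9,   3. ,  41. ]), array([193.7,   3. ,  36.8]), array([199.8,   3. ,  29.1]), array([220.6,   3. ,  29.1])]
6.5 L clip [array([216.7,   6.5,  38.5]), array([200.1,   6.5,  40. ]), array([229.2,   6.5,  18.9]), array([200.3,   6.5,  20.5]), array([232.9,   6.5,  -3.4])]
6.5 R clip [array([215.3,   6.5,  46.1]), array([201.6,   6.5,  45.7]), array([225.6,   6.5,  34.7]), array([198.5,   6.5,  30.5]), array([204.8,   6.5,  22.5]), array([226.2,   6.5,  22.5])]
```

View pics/w2c.png

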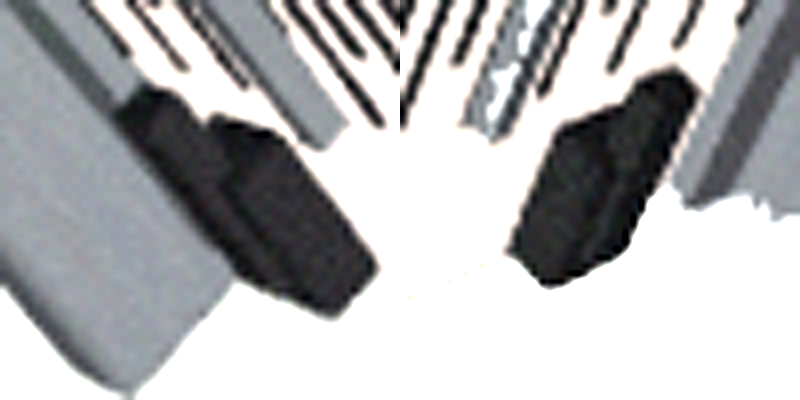

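Request:
{"name": "arm_command", "arguments": {"targets": [[-0.35, 0, 0, 0, 0], [-0.35, 0, 0, 0, 0], [0, 0.088, -0.415, 0, 0], [0, 0.088, -0.415, 0, 0], [0, 0.088, -0.415, 0, 0], [0, 0, 0, 0.059, 0], [0, 0, 0, 0.059, 0], [0, 0, 0, 0.059, 0], [0, 0, 0, 0.059, 0], [0, 0, 0, 0.059, 0], [0, 0, 0, 0.059, 0], [0, 0, 0, 0.059, 0], [0, 0, 0, 0.059, 0], [0, 0, 0, 0.059, 0], [0, 0, 0, 0.059, 0], [0, 0, 0, 0.059, 0], [0, 0, 0, 0.059, 0], [0, 0, 0, 0.059, 0], [0, 0, 0, 0.059, 0], [0, 0, 0, 0.059, 0]]}}

```text
clock: 8.02
tcp_pos: [556.5, 167.7, 149.9]
orientation: [[0.003, 0.058, -0.998], [-0.034, -0.998, -0.058], [-0.999, 0.034, -0.001]]
contact_force: [-0.2, 0.6, -1.1]
finger_gap: -0.004
```

Request:
{"name": "arm_command", "arguments": {"targets": [[0, 0, 0, 0.059, 0], [0, 0, 0, 0.059, 0], [0.2, 0, 0, 0.059, 0], [0.2, 0, 0, 0, 0], [0, 0, 0, 0, 0]]}}

```text
clock: 8.65
tcp_pos: [555.9, 166.2, 108.7]
orientation: [[-0.0, -0.473, -0.881], [-0.034, -0.881, 0.473], [-0.999, 0.03, -0.016]]
contact_force: [-1.3, 0.3, 0.7]
finger_gap: 0.002
```

```bash
python3 g.py w4;python3 -c "
from h import *
f,s=pickle.load(open('w4.pkl','rb'));print(s['orientation'].round(3))
print('tcp proj',proj(f,s['tcp_pos'],s))"
```

```text
w4 8.65 [555.9 166.2 108.7] yaw 151.8 [-1.3  0.3  0.7] [  6.  31.  80.  -2.  69. 125.]
[[-0.    -0.473 -0.881]
 [-0.034 -0.881  0.473]
 [-0.999  0.03  -0.016]]
tcp proj [280.27029311 271.53979595]
```

View pics/w4.png

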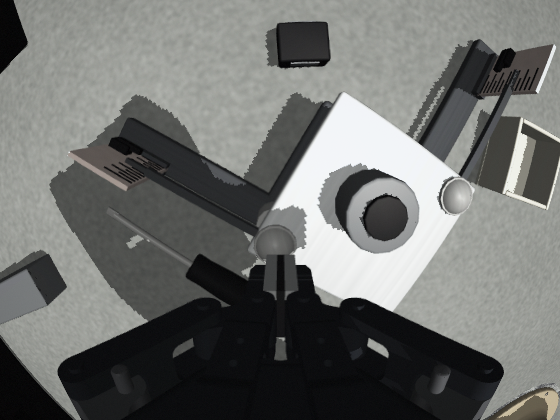

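The view shows the left dome at (275,242) just beyond the fingertips, the left scale, clip and needle at about (125,160), and the right scale at (505,65).

```bash
python3 - <<'E'
import cv2,numpy as np
i=cv2.imread("pics/w4.png")
b=cv2.resize(i[120:195,65:175],None,fx=7,fy=7,interpolation=cv2.INTER_CUBIC)
a=cv2.resize(i[30:110,470:560],None,fx=6,fy=6,interpolation=cv2.INTER_CUBIC)
cv2.imwrite("pics/w4L.png",cv2.convertScaleAbs(b,alpha=1.6));cv2.imwrite("pics/w4R.png",cv2.convertScaleAbs(a,alpha=1.6))
E
```

```text
(no output)
```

View pics/w4L.png

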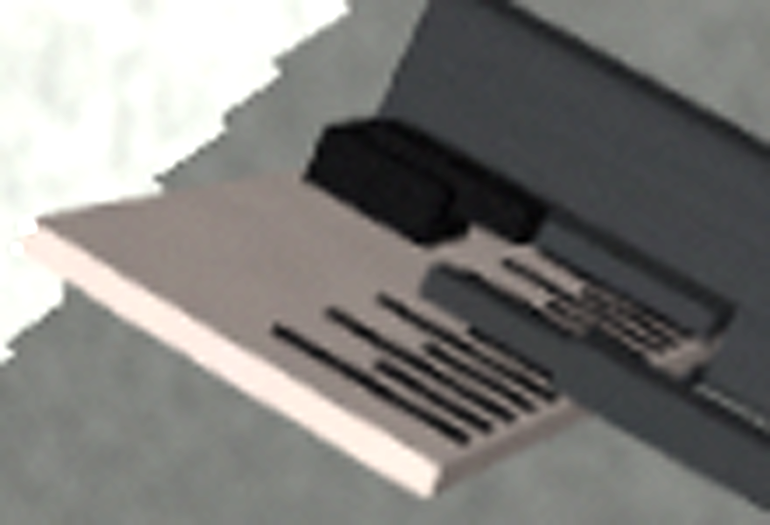

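View pics/w4R.png

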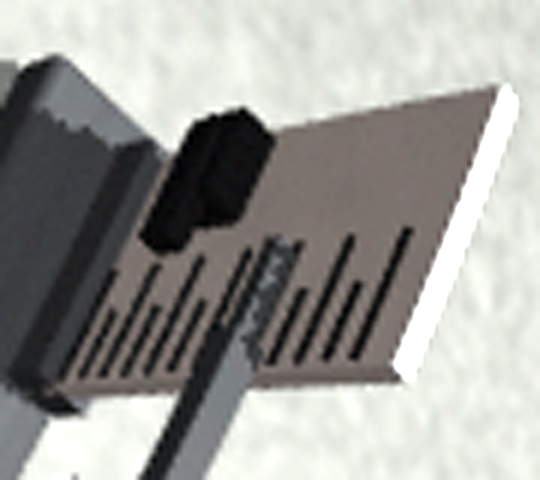

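```bash
cat > fit.py <<'E'
from h import *
np.set_printoptions(precision=1,suppress=True)
D={k:pickle.load(open(k+".pkl","rb")) for k in("w2","w4")}
M={"w2L":(440,105,6),"w2R":(0,130,6),"w4L":(65,120,7),"w4R":(470,30,6),"w2":(0,0,1),"w4":(0,0,1)}
O=[]
def add(v,kind,x,y):
    a,b,k=M[v];O.append((v[:2],kind,np.array([a+(x+.5)/k-.5,b+(y+.5)/k-.5])))
add("w2","padL",344,12);add("w2","padR",106,44);add("w4","padL",275,242);add("w4","padR",457,196)
add("w2L","faceLi",331,190);add("w2L","faceLo",566,567);add("w4L","faceLi",440,460);add("w4L","faceLo",38,222)
add("w2R","faceRi",55,260);add("w4R","faceRi",395,365);add("w4R","faceRo",499,90)
add("w2L","clipLi",206,341);add("w2L","clipLo",281,441);add("w4L","clipLi",425,243);add("w4L","clipLo",302,180)
add("w2R","clipRi",240,371);add("w2R","clipRo",202,454);add("w4R","clipRi",240,217);add("w4R","clipRo",272,138)
add("w2L","tipL",245,340);add("w2R","tipR",186,368);add("w4L","tipL",425,280);add("w4R","tipR",278,242)
def pt(p,kind):
    px,py,th,n0,ri,ro,zL,zR,ci=p[:9];side=kind[-1] if kind[-1] in"LR" else kind[-2]
    sg=1 if side=="L" else -1
    if kind[:3]=="pad": l=(85,0,76)
    elif kind[:3]=="tip": l=(190,0,67)
    elif kind[:4]=="face": l=(ri if kind[-1]=="i" else ro,n0,88)
    else: l=(ci if kind[-1]=="i" else ci+16,n0,zL if side=="L" else zR)
    a=th+sg*np.pi/4;e=np.array([np.cos(a),np.sin(a)]);n=sg*np.array([-e[1],e[0]])
    w=np.array([px,py])+e*l[0]+n*l[1];return np.array([w[0],w[1],l[2]])
def res(p):
    out=[]
    for v,k,uv in O:
        f,s=D[v];sh=p[9:12] if v=="w4" else -np.array(p[9:12])
        q=pt(p,k)+np.array(sh);out.append(proj(f,q,s)-uv)
    return np.concatenate(out+[np.array(p[9:12])*.5])
p0=[485,124,-.237,6.5,174,218,39,45,200,0,0,0]
q=least_squares(res,p0,loss="soft_l1")
print(q.x.round(2));r_=res(q.x)[:2*len(O)].reshape(-1,2)
for o,e in zip(O,r_):print(o[0],o[1],e)
J=q.jac;C=np.linalg.inv(J.T@J);print("sd",np.sqrt(np.diag(C)))
for sd in "LR":print(sd,"pad",pt(q.x,"pad"+sd),"tip",pt(q.x,"tip"+sd))
E
python3 fit.py
```

```text
[484.8 123.8  -0.2   6.8 174.4 217.7  38.3  44.5 201.6   0.   -0.    0.1]
w2 padL [ 1.4 -2.3]
w2 padR [-5.9 -0.9]
w4 padL [-0.4  4.6]
w4 padR [2.3 0.1]
w2 faceLi [-0.4  1. ]
w2 faceLo [-0.2 -1.2]
w4 faceLi [0. 1.]
w4 faceLo [-0.7 -0. ]
w2 faceRi [0.2 0.4]
w4 faceRi [-0.3  0.2]
w4 faceRo [ 0.5 -0.2]
w2 clipLi [-0.1 -0.3]
w2 clipLo [0.2 0.2]
w4 clipLi [-0.1  0.2]
w4 clipLo [ 0.  -0.9]
w2 clipRi [ 0.1 -1.2]
w2 clipRo [-0.3  1.1]
w4 clipRi [-0.7  0.8]
w4 clipRo [ 0.4 -0.6]
w2 tipL [0.5 1.8]
w2 tipR [-0.5  0.9]
w4 tipL [-0.2 -1.5]
w4 tipR [ 1.  -0.8]
sd [0.4 0.3 0.  0.4 0.5 0.6 1.4 1.  0.8 0.2 0.2 0.3]
L pad [557.3 168.1  76. ] tip [646.9 222.8  67. ]
R pad [529.   51.2  76. ] tip [583.8 -38.4  67. ]
```

Request:
{"name": "arm_command", "arguments": {"targets": [[0.1, -0.037, 0, 0, 0], [0.1, 0, 0, 0, 0], [0.05, 0, 0, 0, 0], [0.04, 0, 0, 0, 0], [0.03, 0, 0, 0, 0], [0.03, 0, 0, 0, 0], [0.03, 0, 0, 0, 0], [0.02, 0, 0, 0, 0], [0.01, 0, 0, 0, 0], [0, 0, 0, 0, 0]]}}

```text
clock: 9.95
tcp_pos: [558.4, 168.2, 68.2]
orientation: [[0.002, -0.474, -0.88], [-0.034, -0.88, 0.474], [-0.999, 0.028, -0.018]]
contact_force: [3.2, 2.8, 5.0]
finger_gap: -0.005
```

```bash
cat > z.py <<'E'
import sys;from g import *
n,x,y,w,h,k=sys.argv[1],*map(int,sys.argv[2:7])
grab(n);i=cv2.imread(f"pics/{n}.png");cv2.imwrite(f"pics/{n}z.png",cv2.convertScaleAbs(cv2.resize(i[y:y+h,x:x+w],None,fx=k,fy=k,interpolation=cv2.INTER_CUBIC),alpha=2))
E
python3 z.py w5 40 90 110 85 7
```

```text
w5 9.95 [558.4 168.2  68.2] yaw 151.7 [3.2 2.8 5. ] [  6.  34.  82.  -2.  64. 125.]
```

View pics/w5.png

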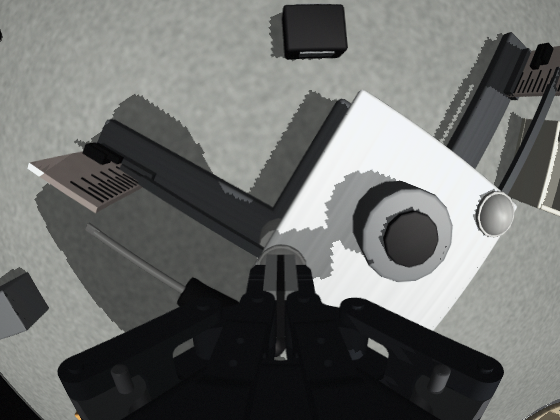

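View pics/w5z.png

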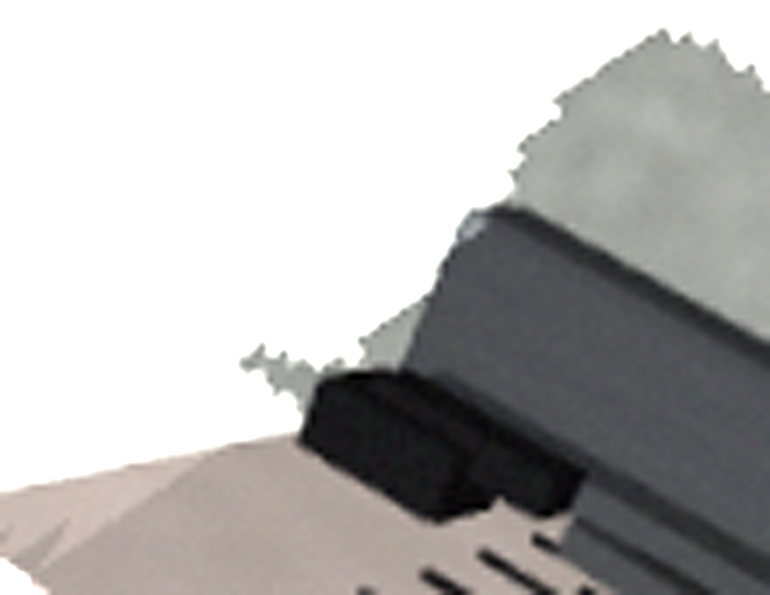

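```bash
cat > pr.py <<'E'
import sys;sys.stdout=open("/dev/null","w")
from fit import *
sys.stdout=sys.__stdout__
def P(side,l):
    p=q.x;sg=1 if side=="L" else -1;a=p[2]+sg*np.pi/4;e=np.array([np.cos(a),np.sin(a)]);n=sg*np.array([-e[1],e[0]])
    w=p[:2]+e*l[0]+n*l[1];return np.array([w[0],w[1],l[2]])
if __name__=="__main__":
    n,side,x,y,k=sys.argv[1],sys.argv[2],*map(int,sys.argv[3:6])
    f,s=pickle.load(open(n+".pkl","rb"))
    pr=lambda l:((proj(f,P(side,l),s)-[x,y]+.5)*k-.5).round(0)
    zt=38.3 if side=="L" else 44.5
    print("clip top back",pr((201.6,6.8,zt)),pr((217.6,6.8,zt)),"face top",pr((217.7,6.8,88)))
    print("nib mid",pr((192,0,zt-6)),"nib top",pr((192,0,zt-3)))
    for z in range(28,50,2): print(z,"ptr centre",pr((190*np.cos(np.arcsin((66-z)/190)),0,z)))
E
python3 pr.py w5 L 40 90 7
python3 - <<'E'
import cv2
i=cv2.imread("pics/w5.png")
cv2.imwrite("pics/w5y.png",cv2.convertScaleAbs(cv2.resize(i[130:190,80:160],None,fx=10,fy=10,interpolation=cv2.INTER_CUBIC),alpha=3))
E
```

```text
clip top back [437. 521.] [297. 437.] face top [-70. 515.]
nib mid [585. 492.] nib top [570. 496.]
28 ptr centre [660. 517.]
30 ptr centre [647. 518.]
32 ptr centre [634. 519.]
34 ptr centre [621. 520.]
36 ptr centre [608. 521.]
38 ptr centre [596. 523.]
40 ptr centre [583. 524.]
42 ptr centre [570. 526.]
44 ptr centre [557. 528.]
46 ptr centre [544. 530.]
48 ptr centre [531. 532.]
```

View pics/w5y.png

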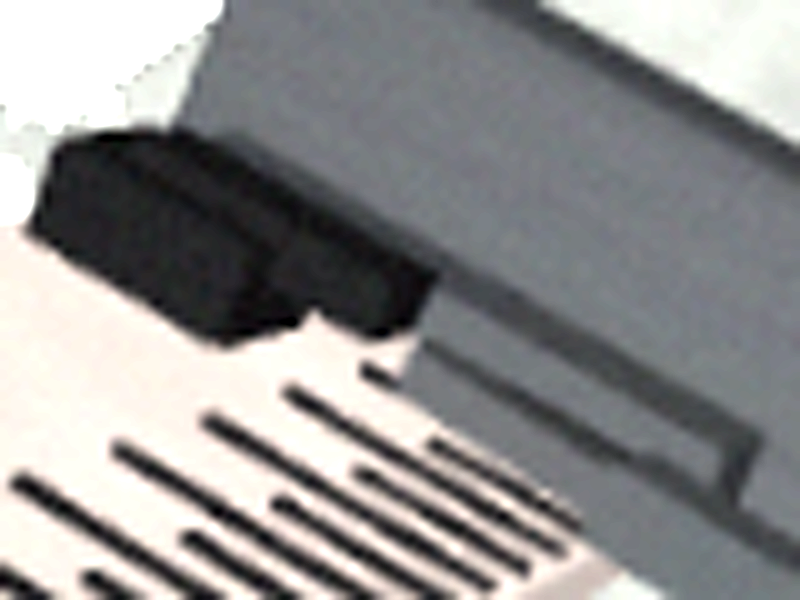

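Request:
{"name": "arm_command", "arguments": {"targets": [[0.015, 0, 0, 0, 0], [0.01, 0, 0, 0, 0], [0.007, 0, 0, 0, 0], [0, 0, 0, 0, 0]]}}

```text
clock: 10.5
tcp_pos: [558.5, 168.2, 65.1]
orientation: [[0.003, -0.475, -0.88], [-0.034, -0.88, 0.474], [-0.999, 0.028, -0.018]]
contact_force: [3.8, 3.3, 5.3]
finger_gap: 0.002
```

```bash
python3 g.py w6; python3 g.py s6 scene; python3 pr.py w6 L 80 130 10
python3 - <<'E'
import cv2
i=cv2.imread("pics/w6.png")
cv2.imwrite("pics/w6y.png",cv2.convertScaleAbs(cv2.resize(i[130:190,80:160],None,fx=10,fy=10,interpolation=cv2.INTER_CUBIC),alpha=3))
i=cv2.imread("pics/s6.png")
cv2.imwrite("pics/s6y.png",cv2.convertScaleAbs(cv2.resize(i[155:205,300:380],None,fx=10,fy=10,interpolation=cv2.INTER_CUBIC),alpha=1.5))
E
```

```text
w6 10.5 [558.5 168.2  65.1] yaw 151.7 [3.8 3.3 5.3] [  6.  35.  82.  -2.  63. 125.]
s6 10.55 [558.5 168.2  65.1] yaw 151.7 [2.9 4.1 5.3] [  6.  35.  82.  -2.  63. 125.]
clip top back [199. 353.] [ -2. 231.] face top [-541.  348.]
nib mid [414. 311.] nib top [392. 317.]
28 ptr centre [522. 348.]
30 ptr centre [504. 349.]
32 ptr centre [485. 350.]
34 ptr centre [466. 352.]
36 ptr centre [447. 354.]
38 ptr centre [428. 356.]
40 ptr centre [409. 358.]
42 ptr centre [390. 361.]
44 ptr centre [371. 364.]
46 ptr centre [352. 367.]
48 ptr centre [333. 370.]
```

View pics/w6y.png

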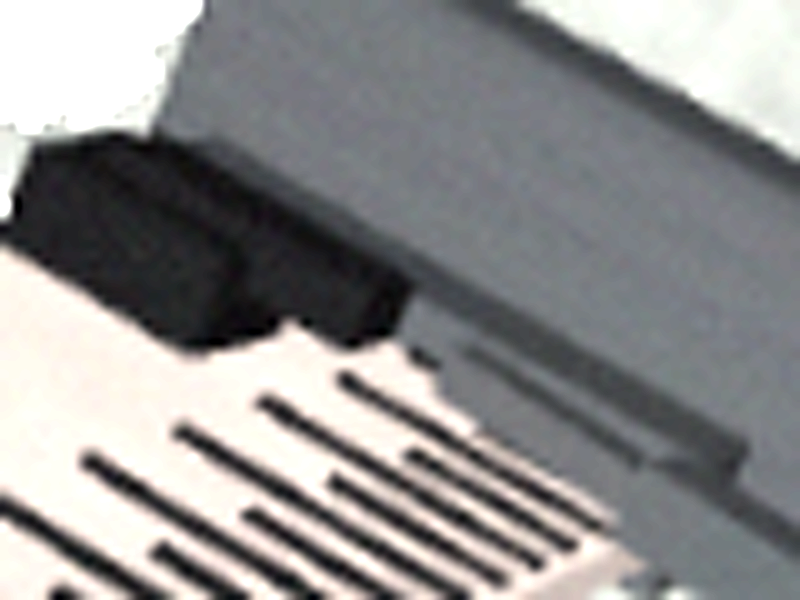

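View pics/s6y.png

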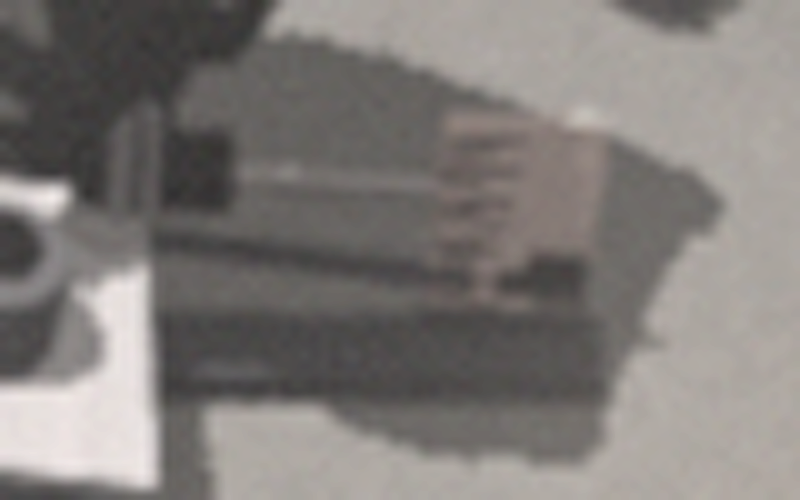

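The scene view shows the needle end at zoom (470,285), in line with the nib at (505,285). The wrist geometry puts the tip about 0.8 mm above the mark. I'll hold with a 0.2 mm trim, then release.

Request:
{"name": "arm_command", "arguments": {"targets": [[0.002, 0, 0, 0, 0], [0, 0, 0, 0, 0], [0, 0, 0, 0, 0], [0, 0, 0, 0, 0], [0, 0, 0, 0, 0], [0, 0, 0, 0, 0], [0, 0, 0, 0, 0], [0, 0, 0, 0, 0]]}}

```text
clock: 11.6
tcp_pos: [558.5, 168.2, 64.9]
orientation: [[0.003, -0.474, -0.88], [-0.034, -0.88, 0.474], [-0.999, 0.028, -0.018]]
contact_force: [3.6, 3.6, 5.1]
finger_gap: -0.003
```

Request:
{"name": "arm_command", "arguments": {"targets": [[-0.03, 0, 0, 0, 0], [-0.08, 0, 0, 0, 0], [-0.12, 0, 0, 0, 0], [-0.15, 0, 0, 0, 0], [-0.15, 0, 0, 0, 0], [0, 0, 0, 0, 0]]}}

```text
clock: 12.35
tcp_pos: [558.5, 169.9, 119.0]
orientation: [[0.004, -0.474, -0.88], [-0.034, -0.88, 0.474], [-0.999, 0.028, -0.019]]
contact_force: [0.3, -0.3, -0.9]
finger_gap: 0.002
```

```bash
python3 g.py w7; python3 - <<'E'
from h import *
f,s=pickle.load(open("w7.pkl","rb"));R=s["orientation"];print(R.round(3))
# target above right pad, yaw -173: print translation in tool axes
t=np.array([529+.0,51.2,s["tcp_pos"][2]]);print("shift",R.T@(t-s["tcp_pos"]))
E
```

```text
w7 12.35 [558.5 169.9 119. ] yaw 151.7 [ 0.3 -0.3 -0.9] [  6.  31.  78.  -2.  71. 125.]
[[ 0.004 -0.474 -0.88 ]
 [-0.034 -0.88   0.474]
 [-0.999  0.028 -0.019]]
shift [  3.87249027 118.48241918 -30.27289166]
```

View pics/w7.png

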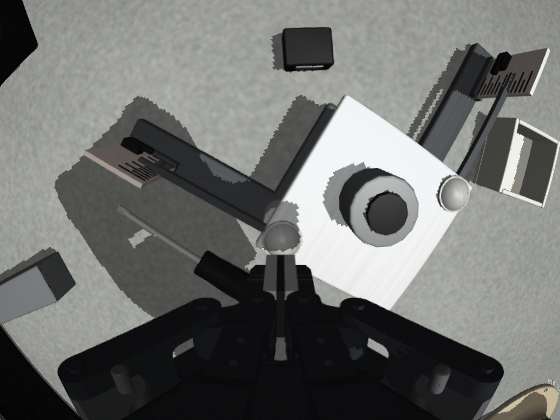

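Request:
{"name": "arm_command", "arguments": {"targets": [[-0.15, 0, 0, 0, 0], [0, 0.296, -0.076, 0, 0], [0, 0.296, -0.076, 0, 0], [0, 0.296, -0.076, 0, 0], [0, 0.296, -0.076, 0, 0], [0, 0, 0, -0.055, 0], [0, 0, 0, -0.055, 0], [0.15, 0, 0, -0.055, 0], [0.1, 0, 0, 0, 0], [0, 0, 0, 0, 0]]}}

```text
clock: 13.65
tcp_pos: [528.4, 50.9, 111.1]
orientation: [[0.0, 0.021, -1.0], [-0.034, -0.999, -0.021], [-0.999, 0.034, 0.001]]
contact_force: [0.1, -0.1, 1.1]
finger_gap: -0.005
```

```bash
python3 g.py w8; python3 - <<'E'
from h import *
f,s=pickle.load(open("w8.pkl","rb"));R=s["orientation"];print(R.round(3))
e=np.array([529+.5,51.2-.8,68.]);print("shift to pressed pose",R.T@(e-s["tcp_pos"]));print("pad proj",proj(f,(529,51.2,76),s))
E
python3 pr.py w8 R 0 0 1
```

```text
w8 13.65 [528.4  50.9 111.1] yaw -178.8 [ 0.1 -0.1  1.1] [-6. 27. 88. -2. 65. 83.]
[[ 0.     0.021 -1.   ]
 [-0.034 -0.999 -0.021]
 [-0.999  0.034  0.001]]
shift to pressed pose [43.13771707 -0.90711388 -1.10493131]
pad proj [277.70020852 243.72623771]
clip top back [425. 152.] [443. 142.] face top [477. 149.]
nib mid [407. 149.] nib top [409. 149.]
28 ptr centre [395. 151.]
30 ptr centre [397. 151.]
32 ptr centre [398. 151.]
34 ptr centre [400. 151.]
36 ptr centre [401. 151.]
38 ptr centre [402. 152.]
40 ptr centre [404. 152.]
42 ptr centre [405. 152.]
44 ptr centre [407. 152.]
46 ptr centre [408. 152.]
48 ptr centre [409. 152.]
```

View pics/w8.png

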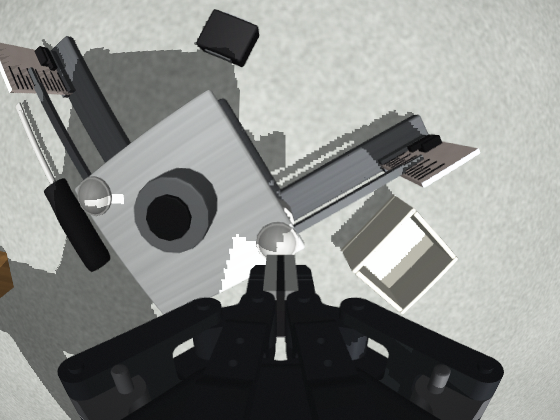

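Request:
{"name": "arm_command", "arguments": {"targets": [[0.1, -0.009, -0.011, 0, 0], [0.1, 0, 0, 0, 0], [0.06, 0, 0, 0, 0], [0.04, 0, 0, 0, 0], [0.04, 0, 0, 0, 0], [0.03, 0, 0, 0, 0], [0.03, 0, 0, 0, 0], [0.01, 0, 0, 0, 0], [0, 0, 0, 0, 0]]}}

```text
clock: 14.82
tcp_pos: [530.2, 50.3, 70.8]
orientation: [[0.003, 0.024, -1.0], [-0.034, -0.999, -0.024], [-0.999, 0.034, -0.002]]
contact_force: [2.4, -3.0, 3.4]
finger_gap: -0.004
```

```bash
python3 g.py w9; python3 pr.py w9 R 380 110 10
python3 - <<'E'
import cv2
i=cv2.imread("pics/w9.png")
cv2.imwrite("pics/w9y.png",cv2.convertScaleAbs(cv2.resize(i[110:170,380:460],None,fx=10,fy=10,interpolation=cv2.INTER_CUBIC),alpha=2))
E
```

```text
w9 14.82 [530.2  50.3  70.8] yaw -178.6 [ 2.4 -3.   3.4] [-6. 30. 90. -2. 59. 83.]
clip top back [744. 542.] [938. 423.] face top [1409.  533.]
nib mid [533. 501.] nib top [557. 508.]
28 ptr centre [382. 521.]
30 ptr centre [401. 523.]
32 ptr centre [420. 524.]
34 ptr centre [438. 526.]
36 ptr centre [457. 529.]
38 ptr centre [476. 531.]
40 ptr centre [495. 533.]
42 ptr centre [514. 536.]
44 ptr centre [533. 539.]
46 ptr centre [552. 543.]
48 ptr centre [571. 546.]
```

View pics/w9.png

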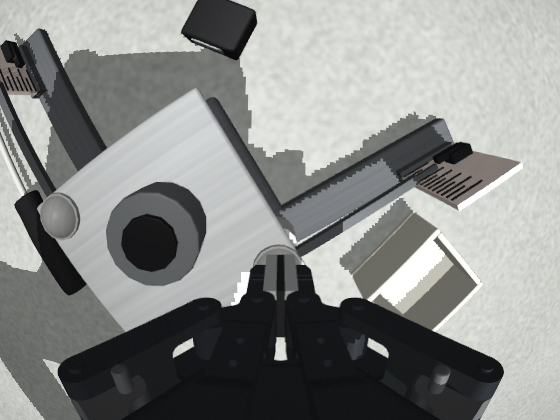

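View pics/w9y.png

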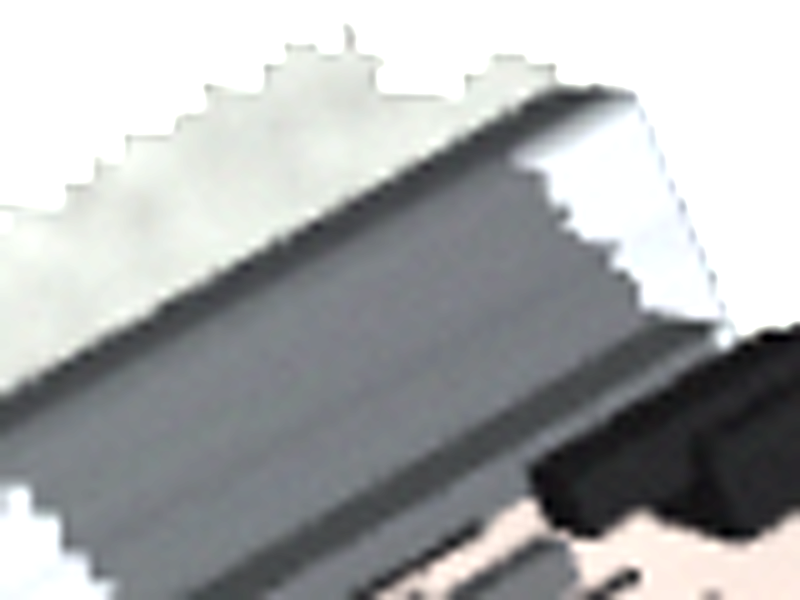

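Request:
{"name": "arm_command", "arguments": {"targets": [[0.015, 0, 0, 0, 0], [0.01, 0, 0, 0, 0], [0.007, 0, 0, 0, 0], [0, 0, 0, 0, 0]]}}

```text
clock: 15.38
tcp_pos: [530.0, 50.2, 67.4]
orientation: [[0.002, 0.024, -1.0], [-0.034, -0.999, -0.024], [-0.999, 0.034, -0.001]]
contact_force: [2.5, -4.0, 5.4]
finger_gap: 0.001
```

```bash
python3 g.py w10; python3 pr.py w10 R 380 120 10
python3 - <<'E'
import cv2
i=cv2.imread("pics/w10.png")
cv2.imwrite("pics/w10y.png",cv2.convertScaleAbs(cv2.resize(i[120:180,380:460],None,fx=10,fy=10,interpolation=cv2.INTER_CUBIC),alpha=2))
E
```

```text
w10 15.38 [530.   50.2  67.4] yaw -178.6 [ 2.5 -4.   5.4] [-6. 30. 91. -2. 59. 83.]
clip top back [774. 449.] [969. 327.] face top [1454.  442.]
nib mid [560. 406.] nib top [584. 413.]
28 ptr centre [405. 427.]
30 ptr centre [425. 428.]
32 ptr centre [444. 430.]
34 ptr centre [463. 432.]
36 ptr centre [483. 434.]
38 ptr centre [502. 437.]
40 ptr centre [522. 440.]
42 ptr centre [541. 443.]
44 ptr centre [561. 446.]
46 ptr centre [580. 449.]
48 ptr centre [600. 453.]
```

View pics/w10y.png

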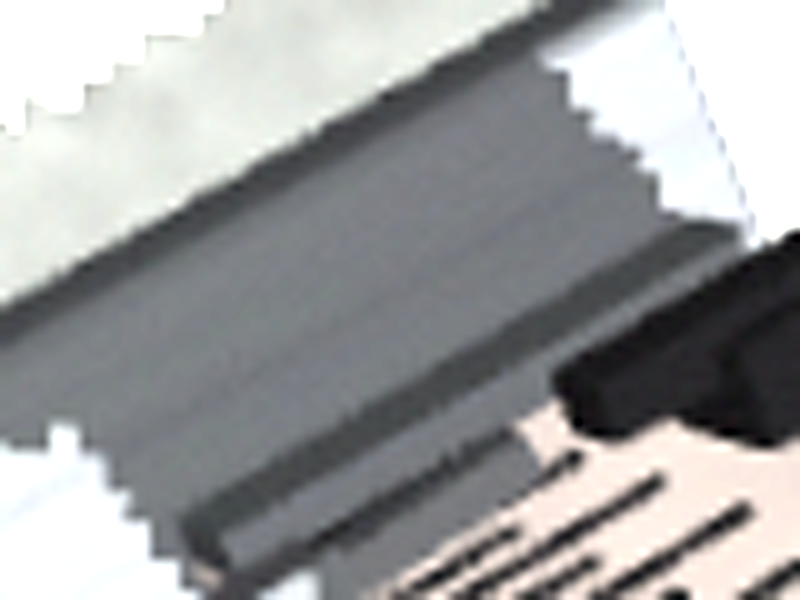

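```bash
python3 pr.py w8 R 380 120 10 | head -2; python3 - <<'E'
import cv2,numpy as np
def g(n,x,y,w,h,k,al,ga): 
    i=cv2.imread(f"pics/{n}.png")[y:y+h,x:x+w];j=cv2.resize(i,None,fx=k,fy=k,interpolation=cv2.INTER_CUBIC)
    return (255*np.clip(j/255.*al,0,1)**ga).astype(np.uint8)
cv2.imwrite("pics/e1.png",np.hstack([g("w10",415,140,40,40,10,3,.5),g("w8",395,125,40,40,10,1.5,.7)]))
E
```

```text
clip top back [458. 327.] [631. 225.] face top [979. 293.]
nib mid [277. 295.] nib top [294. 299.]
```

View pics/e1.png

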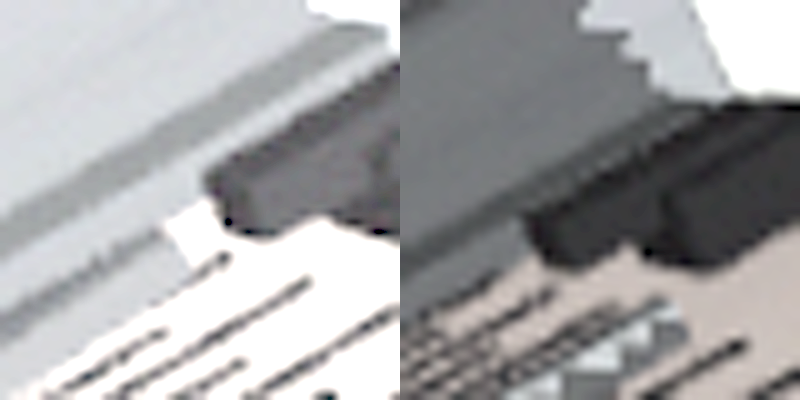

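```bash
cat > fit2.py <<'E'
import sys;so=sys.stdout;sys.stdout=open("/dev/null","w")
import fit
from fit import *
sys.stdout=so
V=["w2","w4","w8","w9","w10","w5","w6"]
for k in V:D[k]=pickle.load(open(k+".pkl","rb"))
X=[(v,k,uv) for v,k,uv in O if k[:3] not in("pad","tip")]
def ad(v,k,ox,oy,x,y,z=10):X.append((v,k,np.array([ox+(x+.5)/z-.5,oy+(y+.5)/z-.5])))
# right
ad("w8","nibRf",395,125,145,200);ad("w8","nibRb",395,125,175,270);ad("w8","ndlRf0",395,125,265,300);ad("w8","ndlRb0",395,125,290,340)
ad("w8","clipRi",395,125,300,270)
ad("w10","nibRf",415,140,240,175);ad("w10","nibRb",415,140,265,235);ad("w10","ndlRf2",415,140,165,235);ad("w10","ndlRb2",415,140,195,268)
ad("w10","clipRi",380,120,775,445)
ad("w9","nibRf",380,110,565,465);ad("w9","nibRb",380,110,590,530);ad("w9","ndlRf1",380,110,550,540);ad("w9","ndlRb1",380,110,580,575);ad("w9","clipRi",380,110,745,540)
ad("w4","ndlRf0",470,30,265,238,6);ad("w4","ndlRb0",470,30,294,242,6)
# left
ad("w5","clipLi",80,130,222,348);ad("w5","clipLo",80,130,28,232);ad("w6","clipLi",80,130,195,353)
ad("w5","nibLf",80,130,425,270+10);ad("w5","nibLb",80,130,380,338);ad("w5","ndlLb1",80,130,400,385);ad("w5","ndlLf1",80,130,432,345)
ad("w6","nibLb",80,130,352,348);ad("w6","ndlLb2",80,130,440,380);ad("w6","ndlLf2",80,130,472,345)
ad("w4","ndlLf0",65,120,440,265,7);ad("w4","ndlLb0",65,120,424,298,7)
names=["px","py","th","n0","ri","ro","zL","zR","ci","nr","nw","ht","hw","sR1","sR2","sL1","sL2"]
def ptx(p,kind):
    d=dict(zip(names,p))
    if kind[:3] in("nib","ndl"):
        side=kind[3];sg=1 if side=="L" else -1;fb=-1 if kind[4]=="f" else 1
        if kind[:3]=="nib": l=(d["nr"],fb*d["nw"],d["z"+side]-3)
        else:
            s=0 if kind[5]=="0" else d["s"+side+kind[5]]
            th=np.arcsin(s/190);l=(190*np.cos(th)+d["ht"]*np.sin(th),fb*d["hw"],66-s+d["ht"]*np.cos(th))
        a=d["th"]+sg*np.pi/4;e=np.array([np.cos(a),np.sin(a)]);n=sg*np.array([-e[1],e[0]])
        w=np.array([d["px"],d["py"]])+e*l[0]+n*l[1];return np.array([w[0],w[1],l[2]])
    return pt(p,kind)
N=len(names)
def res2(p):
    out=[]
    for v,k,uv in X:
        f,s=D[v];sh=p[N+3*V.index(v):N+3*V.index(v)+3];out.append((proj(f,ptx(p,k)+sh,s)-uv)/.7)
    pri=np.concatenate([p[N:]/1.0,[(p[11]-2)/1,(p[12]-2)/1]])
    return np.concatenate(out+[pri])
p0=list(fit.q.x[:9])+[192,3,1.5,2.,20.4,27.8,26,33]+[0]*(3*len(V))
Q=least_squares(res2,p0,loss="soft_l1");C=np.linalg.inv(Q.jac.T@Q.jac);sd=np.sqrt(np.diag(C))
for n,a,b in zip(names,Q.x,sd):print(n,round(a,2),"+-",round(b,2))
rr=res2(Q.x)[:2*len(X)].reshape(-1,2)*.7
print([(o[0],o[1],e.round(1).tolist()) for o,e in zip(X,rr) if abs(e).max()>1])
print(Q.x[N:].reshape(-1,3))
print("R: tip",66-Q.x[14],"mark",Q.x[7]-6,"diff sd",np.sqrt(C[14,14]+C[7,7]+2*C[7,14]));print("L: tip",66-Q.x[16],"mark",Q.x[6]-6)
E
python3 fit2.py
```

```text
px 483.98 +- 0.42
py 123.91 +- 0.5
th -0.24 +- 0.0
n0 6.48 +- 0.24
ri 175.32 +- 0.42
ro 218.68 +- 0.56
zL 38.28 +- 0.79
zR 44.04 +- 0.63
ci 202.51 +- 0.38
nr 194.19 +- 0.34
nw 2.2 +- 0.18
ht 1.43 +- 0.63
hw 1.41 +- 0.16
sR1 19.59 +- 1.11
sR2 25.98 +- 1.1
sL1 24.52 +- 1.25
sL2 31.97 +- 1.25
[('w2', 'faceLo', [0.0, -1.3]), ('w4', 'faceLi', [0.3, 1.0]), ('w2', 'clipRi', [0.2, -1.2]), ('w2', 'clipRo', [-0.2, 1.0]), ('w4', 'clipRi', [-1.0, 0.8]), ('w8', 'nibRf', [0.2, 1.4]), ('w4', 'ndlRf0', [2.2, -0.3]), ('w4', 'ndlRb0', [-0.2, 1.6]), ('w5', 'nibLf', [-1.4, -0.6])]
[[-0.1 -0.1 -0.3]
 [-0.1 -0.2 -0.6]
 [ 0.1  0.3 -0.1]
 [ 0.1  0.1 -0.1]
 [ 0.1  0.1 -0.1]
 [-0.3 -0.2 -0.2]
 [ 0.1 -0.  -0. ]]
R: tip 40.020193410797674 mark 38.04088880552029 diff sd 1.1055866461008959
L: tip 34.028627328608046 mark 32.27813467762576
```

The fit of all views puts the right mark at 38.0 mm. The tip is at 38.2 mm from finger height and 40.0 ± 1.1 mm from the images. I'll trim 0.4 mm down, hold for a second, then release.

Request:
{"name": "arm_command", "arguments": {"targets": [[0.004, 0, 0, 0, 0], [0, 0, 0, 0, 0], [0, 0, 0, 0, 0], [0, 0, 0, 0, 0], [0, 0, 0, 0, 0], [0, 0, 0, 0, 0], [0, 0, 0, 0, 0], [0, 0, 0, 0, 0], [0, 0, 0, 0, 0]]}}

```text
clock: 16.55
tcp_pos: [529.9, 50.3, 67.0]
orientation: [[0.002, 0.024, -1.0], [-0.034, -0.999, -0.024], [-0.999, 0.034, -0.001]]
contact_force: [3.3, -3.2, 5.2]
finger_gap: -0.003
```

Request:
{"name": "arm_command", "arguments": {"targets": [[-0.03, 0, 0, 0, 0], [-0.08, 0, 0, 0, 0], [-0.12, 0, 0, 0, 0], [-0.15, 0, 0, 0, 0], [-0.15, 0, 0, 0, 0], [-0.4, 0, 0, 0, 0], [0, 0, 0, 0, 0], [0, 0, 0, 0, 0]]}}

```text
clock: 17.55
tcp_pos: [529.0, 53.7, 159.5]
orientation: [[0.0, 0.024, -1.0], [-0.033, -0.999, -0.024], [-0.999, 0.033, 0.001]]
contact_force: [-0.3, -0.6, 0.2]
finger_gap: 0.005
```

```bash
python3 g.py w11; python3 g.py s11 scene; python3 -c "
import cv2;i=cv2.imread('pics/s11.png');cv2.imwrite('pics/s11z.png',cv2.resize(i[120:270,215:415],None,fx=4,fy=4,interpolation=cv2.INTER_CUBIC))"
```

```text
w11 17.55 [529.   53.7 159.5] yaw -178.6 [-0.3 -0.6  0.2] [-6. 24. 84. -2. 72. 83.]
s11 17.6 [528.9  53.7 159.1] yaw -178.6 [-0.1 -0.1 -0.2] [-6. 24. 84. -2. 72. 83.]
```

View pics/w11.png

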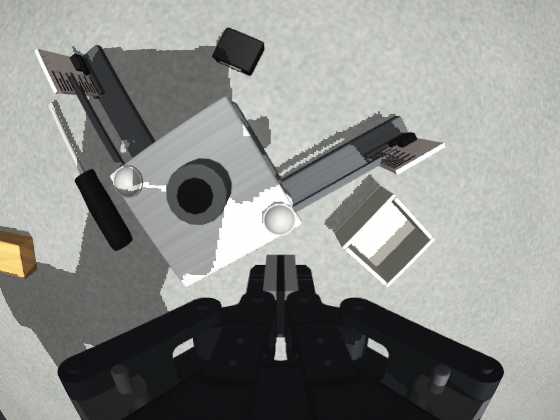

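View pics/s11z.png

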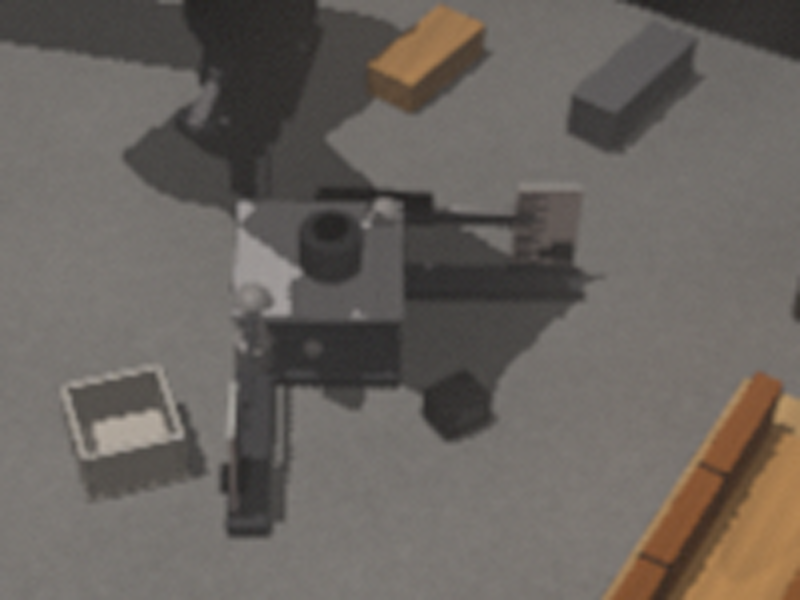

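Both corners are back up at rest, and the box, coupler, offcut and trunking sit at the same pixels as before. The arm touches nothing, so I'm handing in.

```bash
python3 -c "
from plant import r;print(r.job_done())"
```

```text
the job is handed in; nothing more can be done
None
```

I pressed the left pad down to its mark, held it for about 1.2 s and let it spring back. I then did the same with the right pad and handed the job in at about 17.6 s.

| Corner | Mark height | Tip height, from finger height | Tip height, from image fit | Wrist force (vertical) |
|---|---|---|---|---|
| Left | 32.3 mm | about 32.7 mm | about 34 mm (±1.3) | about 5 N |
| Right | 38.0 mm | about 37.4 mm | about 39 mm (±1.1) | about 5 N |

- **Pointer heights:** The two estimates disagree by 1.3–1.8 mm, but both put each tip well inside the 6 mm nib. The left image figure was fitted just before a last 0.2 mm trim. The right one is the pre-trim fit of 40 mm less the 0.4 mm trim.
- **Scene camera:** Just before the left trim and hold, it showed the left needle end in line with the nib. It cannot see the face of the right scale, so the right corner has no such check.
- **Vertical force:** It read slightly below what the pad springs should give at that depth, within the sensor's noise and sideways friction.
- **Final pictures:** Both corners were back at rest. The junction box, coupler, offcut and trunking had not moved, nor the screwdriver as far as I could see. I did not check the tape and jar; the arm stayed well away from them.
- **Arm:** It carried a 2° tilt from touching a joint limit early on, which I allowed for.

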